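# Clear the jammed tin rack

### The job

A food tin was dropped end-on into the sloping wire tin rack and has jammed under the hold-down wires, butting on a cross wire. Reach down between the hold-down wires and push the tin back up the lane until it is wholly out from under them in the open loading end, then lift it right out and lay it (do not drop it) back on the loading end turned a quarter turn, squarely across the lane like the tin at the outlet, so that it rolls down and comes to rest against that front tin. Do not disturb the jars, cup and timer standing around.

Things in the scene. Friction and masses are not known exactly. Their poses are not given: they have to be found in the camera images.
- rack: Steel wire gravity-feed tin rack, one lane, fixed, 345 x 115 mm, 78 mm high at the outlet, 135 at most. Origin on the worktop under its middle; x: horizontal, along the lane to the high loading end; y across; z up. The lane rises 10 degrees to +x. Tins lie on two floor rails (6 mm round wire), centre lines at y = +-25 mm, z = 60 mm + 0.176 x. Outer frame wires at y = +-50 mm, 4 mm below the rail centres.
- jam_wire (a point): Centre of the cross wire (5 mm thick, along rack y, its top 2.5 mm below the rail centres) on which the jammed tin butts, at rack x = -49 mm. Tins that lie across the lane roll clear over it; an end-on tin sinks between the rails and strikes it.
- outlet_stop (a point): Point between the floor rails, at the height of their centres, at the outlet stop, low end of the lane (rack x = -168 mm). The stop is 34 mm high. From here to rack x = +42 mm side wires run at y = +-45 mm (lane 85 mm clear), 32 and 46 mm above the rail centres; smooth, they flare out a little at their upper ends.
- hold_down_end (a point): Midway between the upper ends of the two hold-down wires (5 mm thick, y = +-24 mm, 68 mm above the rail centres, square to the lane). They run down the lane from here for 144 mm; the slot between them is 43 mm clear for reaching in, but too narrow for a tin to come out.
- loading_point (a point): Point between the floor rails, at the height of their centres, in the middle of the open loading end, 262 mm up the lane from outlet_stop (80 mm below the back stop, which is 26 mm high). From rack x = +50 mm up nothing stands above the frame wires and rails. A tin let go here lying across the lane rolls down by itself.
- jammed_tin: The jammed tin: closed steel food tin with a paper label, a cylinder 57.4 mm across, 72 mm long, about 0.18 kg. Origin: centre of its bottom end; z is the tin's axis. It starts end-on, z up the lane, sunk between the rails, its axis 19.5 mm above the rail centres (32 mm when across the lane). Friction holds an end-on tin where it is left on the slope; 1 to 4 N pushes it up.
- jammed_tin_mid (a point): Centre of the jammed tin, on its axis, 36 mm from either end.
- front_tin: An equal tin, already lying properly across the lane against the outlet stop, loose; it stays there. Origin: centre of its bottom end; its z axis is the tin's axis.
- front_tin_mid (a point): Centre of the front tin.
- spice_jar_a: Bystander: spice jar with dark lid, 41 mm across, 105 mm high, standing by the rack; origin under its centre.
- spice_jar_b: Bystander: spice jar like the other.
- small_jar: Bystander: jar with dark lid, 60 mm across, 85 mm high, standing near the outlet; origin under its centre.
- cup: Bystander: small white cup, 62 x 88 x 50 mm, standing beyond the loading end; origin under its centre.
- timer: Bystander: round kitchen timer, 65 mm across, 56 mm high; origin under its centre.
Not all that is in view belongs to the job. What is shaped like the jammed_tin but green is not meant.

How it is judged:
By the outcome, as a careful person would: the job done as asked, in the order asked, and still so for the second after the job is handed in, with the robot touching nothing.
It also fails if it takes over 64 s, if anything falls off the work surface, if the arm or the gripper's body presses on something with over 40 N, if the wrist force passes 120 N, or if a joint passes its speed limit or range.

### The arm

A 7-joint arm with a two-finger parallel gripper is mounted at the origin on a cart in front of the work surface, level with it; the furniture and walls round the work are solid. World frame = base frame: x ahead of the robot, y to its left, z up, the work surface at z = 0. Lengths are in m, angles in rad, forces in N, time in s.
With the tool pointing down it reaches from about 0.425 to 0.925 m from the base axis. Payload 6.8 kg.
Tool frame: the origin (TCP) lies midway between the tips of the shut fingers; the grasp point (between the pads) lies 19 mm behind it; z points along the fingers, y is the line along which they close (so a half turn about z gives the same grasp; the last joint's range is limited). The gripper opens to 85 mm and grips with 20 to 120 N. Pads are 22 mm wide; open, the fingers measure 114 mm over their backs; the gripper's body (76 mm by 85 mm) begins 54 mm behind the grasp point. The pads swing forward as they close: fully open they stand 13 mm farther back than shut.
Start: joints at [-1.343, 0.477, 0.022, 1.555, -0.011, 1.109, -0.083], TCP at [0.222, 0.637, 0.231] pointing down, gripper open.
Joint ranges: [-2.96, 2.96], [-0.34, 2.1], [-1.41, 1.46], [0.24, 2.44], [-1.37, 4.51], [0.17, 1.92], [-2.96, 2.96]. Speed limits (rad/s): [2.39, 2.39, 3.14, 3.14, 3.14, 3.14, 3.14].

### API

Orientations are given as a rotation vector (axis times angle).
In Python, from bench import r gives the robot as it stands. The module is installed in compiled form; this text tells all that it offers.
- The arm moves only by the tool apply_moves, never from a script. Its argument "rows" is a list of rows, each a list of 6 numbers: the shift along the tool's x, y, z scaled (see below), then the turn, a rotation vector about the tool's x, y, z scaled (see below). A call has 1 to 5 rows; each row is the pose to reach, as a shift and turn from the pose commanded when the call began, along the tool's axes at that moment; what a row does not reach only later rows make up. The controller multiplies each number of a shift by 0.25 m and each number of a turn by 90 degrees. A row lasts 1/8 s, in which the tool goes at most 62.5 mm and 10.7 degrees, less where a joint would pass 70% of its speed; a pose out of reach is approached as far as the arm can. A call with a number of a shift or a turn outside -1 to 1 is refused whole. A call with a gripper value outside its range is refused whole. "claw" is the opening, from 0 (shut) to 1 (fully open), set as the call begins (left out, the last holds). The fingers move at their own pace and stop on an object; "newtons" is the grip in N (left out, the last holds). Time passes only in rows, so rows that repeat a pose let the fingers close. It gives the time, the measured TCP pose, the force, the opening and the grip force at its end, in the units of the state.
- r.get_obs(): the state, without advancing time (a new reading comes with each control period).
- r.grab_frame(name): name is "side" or "top" or "wrist"; returns a dict with "pixels" (384x512x3 uint8, red, green, blue), "intrinsics" (3x3 intrinsics, pixels), "eye" and "attitude" of the camera in the world. Camera axes: x right, y up, looking along -z (the intrinsics and any distortion apply to the point x, -y, -z); pixel columns grow to the right and rows downward; lengths in m; the calibration is good to about 2 mm. A picture is of the moment at which its call begins. There is no depth.
- r.hand_in(): hands the job in; it is judged then, once.
Trained networks look in a picture, given as the dict that the camera call returned (one of the last four; its "shot" number tells which), for a name from the list of things; names that differ only in an ending like _2 or _b are one class to them, and where a whole thing is asked for, a point or a joint stands for the part that bears it (a point fixed in the world has none). Each returns a list of dicts, best first, with "conf" (0 to 1); they miss things now and then, are a little off and sometimes report something else, mostly with a low value. They report only what shows in the picture. A call takes as long as a camera call. They do not tell look-alikes from the thing itself.
- r.search_frame(picture, thing): "rect" ([left, top, width, height] in pixels, round what is visible of it).
- r.outline_of(picture, thing): "pixels" (384x512 bool, what is visible of it) and "rect" ([left, top, width, height] in pixels, round what is visible of it).
- r.landmark_of(picture, thing): "point" ([column, row] in pixels: a listed point, or the origin of a listed thing).
The state is a dict: "clock": time; "joints": joint angles; "qvel": joint speeds; "tau": joint torques, N m; "tcp_pos": TCP position; "orientation": TCP orientation; "contact_force": force on the tool from outside, world axes, zero at the start; "moment": the same for the moment, N m; "grip_width": finger opening in m; "gripper_force": force on a finger pad.
Only numpy, scipy, OpenCV 4.12 (cv2) and the standard library are available. Lean on these libraries where they do the work, as an engineer would, in place of code of your own. Each camera call takes 0.05 s, during which the arm holds its last target. There are 200 camera calls.

## Working session

There is one attempt and no reset: what is moved stays moved. The work goes in short steps, Python scripts to look and compute and a tool call to move; the robot and the scene stay as the last step left them, time stands still between calls to the robot, and variables do not carry over. Pictures are saved under pics/ and viewed, at most 12 in all, crops included, and the job is handed in when it is done.

Besides the shell and the picture viewer there is one more tool, called after "Emit:" as name([rows], argument=value, ...), one row to a line, values as JSON. apply_moves: Moves the arm, as the interface text tells. Its arguments: {"type":"object","properties":{"rows":{"type":"array","items":{"type":"array","items":{"type":"number"}}},"claw":{"type":"number"},"newtons":{"type":"number"}},"required":["rows"]}

```bash
mkdir -p pics; cat > h.py <<'E'
import numpy as np, cv2
from scipy.spatial.transform import Rotation as R
from bench import r
def att(f):
    a=np.array(f["attitude"],float)
    if a.shape==(3,3): return a
    if a.size==3: return R.from_rotvec(a).as_matrix()
    return R.from_quat(a).as_matrix()
def ray(f,p):
    K=np.array(f["intrinsics"]);d=np.linalg.inv(K)@np.array([p[0],p[1],1.])
    d=att(f)@(d*[1,-1,-1]);return np.array(f["eye"]),d/np.linalg.norm(d)
def proj(f,X):
    K=np.array(f["intrinsics"]);c=att(f).T@(np.array(X)-f["eye"])*[1,-1,-1]
    q=K@c;return q[:2]/q[2]
def tri(obs):
    A=np.zeros((3,3));b=np.zeros(3)
    for f,p in obs:
        o,d=ray(f,p);M=np.eye(3)-np.outer(d,d);A+=M;b+=M@o
    X=np.linalg.solve(A,b)
    return X,[np.round(proj(f,X)-p,1).tolist() for f,p in obs]
def save(f,n):cv2.imwrite("pics/"+n,f["pixels"][:,:,::-1])
E
python3 - <<'E'
from h import *
F={n:r.grab_frame(n) for n in("side","top","wrist")}
for n in F:
    save(F[n],n+"1.png")
f=F["top"];print({k:(v if k!="pixels" else 0) for k,v in f.items()})
th="rack jam_wire outlet_stop hold_down_end loading_point jammed_tin jammed_tin_mid front_tin front_tin_mid spice_jar_a small_jar cup timer".split()
for t in th:
    L={n:r.landmark_of(F[n],t) for n in F}
    for n in L: print(t,n,[(np.round(x["point"]).tolist(),round(x["conf"],2)) for x in L[n][:3]])
    if L["side"] and L["top"]: print("   ",tri([(F[n],L[n][0]["point"]) for n in("side","top")]))
o=r.get_obs();print(o["clock"],o["tcp_pos"],o["orientation"])
im=np.hstack([F["side"]["pixels"],F["top"]["pixels"]]);im=cv2.resize(im,(800,300))
E
```

```text
{'pixels': 0, 'intrinsics': array([[404.53025053,   0.        , 254.24489851],
       [  0.        , 404.53025053, 190.87371491],
       [  0.        ,   0.        ,   1.        ]]), 'eye': array([ 0.33021377, -0.02808376,  1.35248623]), 'attitude': array([ 0.12193693, -0.13173545, -1.57872909]), 'shot': 2}
rack side [([257.0, 239.0], 0.81)]
rack top [([212.0, 208.0], 0.64), ([185.0, 154.0], 0.58)]
rack wrist []
    (array([ 0.50072146,  0.10334122, -0.00230137]), [[1.7, 0.3], [0.0, -1.8]])
jam_wire side [([259.0, 221.0], 0.58), ([243.0, 187.0], 0.29)]
jam_wire top [([223.0, 203.0], 0.92)]
jam_wire wrist []
    (array([0.50246344, 0.06575972, 0.04850761]), [[0.1, 0.0], [0.0, -0.1]])
outlet_stop side [([260.0, 200.0], 0.66)]
outlet_stop top [([261.0, 203.0], 0.71)]
outlet_stop wrist []
    (array([ 0.50674708, -0.05873732,  0.03460044]), [[0.7, 0.1], [0.0, -0.7]])
hold_down_end side [([254.0, 211.0], 0.88)]
hold_down_end top [([200.0, 200.0], 0.77)]
hold_down_end wrist []
    (array([0.50674104, 0.127584  , 0.15101084]), [[1.7, 0.3], [0.0, -1.8]])
loading_point side [([254.0, 244.0], 
[... 1215 characters left out ...]
  (array([ 0.72125116,  0.0328518 , -0.20239084]), [[5.4, 1.0], [-0.4, -5.5]])
small_jar side [([241.0, 186.0], 0.76)]
small_jar top [([289.0, 177.0], 0.88)]
small_jar wrist []
    (array([ 0.59255696, -0.15642765,  0.01879263]), [[0.1, 0.0], [-0.0, -0.1]])
cup side [([234.0, 306.0], 0.55)]
cup top [([138.0, 193.0], 0.83)]
cup wrist []
    (array([ 0.54998939,  0.36063352, -0.01488141]), [[-0.4, -0.1], [-0.0, 0.3]])
timer side [([297.0, 156.0], 0.51)]
timer top [([366.0, 234.0], 0.75), ([179.0, 201.0], 0.37)]
timer wrist []
    (array([ 0.38978362, -0.40507956,  0.00360014]), [[-2.3, -0.3], [-0.1, 3.0]])
2.1 [0.22242803 0.63731502 0.23130159] [-5.25016113e-01 -3.09740950e+00 -4.03040663e-05]
```

```bash
python3 - <<'E'
import cv2,numpy as np
a=cv2.imread("pics/top1.png")[130:290,110:350];b=cv2.imread("pics/side1.png")[120:340,150:370]
cv2.imwrite("pics/top1c.png",cv2.resize(a,(800,533),interpolation=2));cv2.imwrite("pics/side1c.png",cv2.resize(b,(600,600),interpolation=2))
E
```

```text
(no output)
```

View pics/top1c.png

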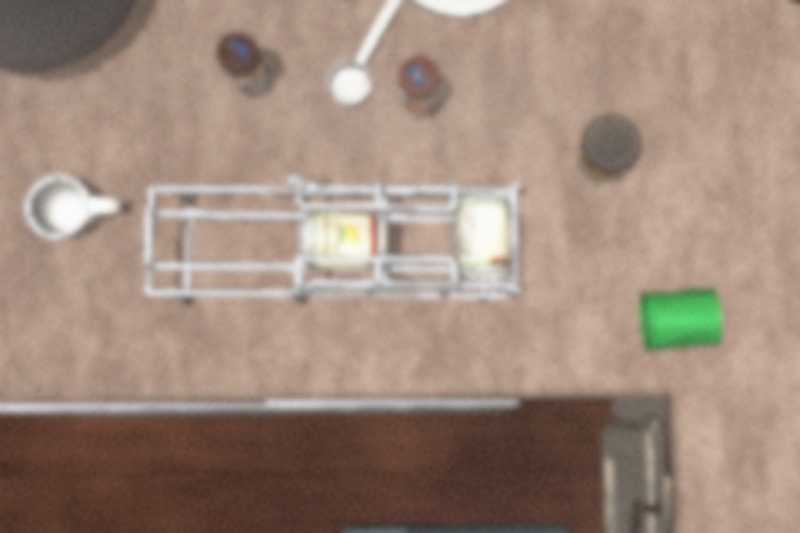

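View pics/side1c.png

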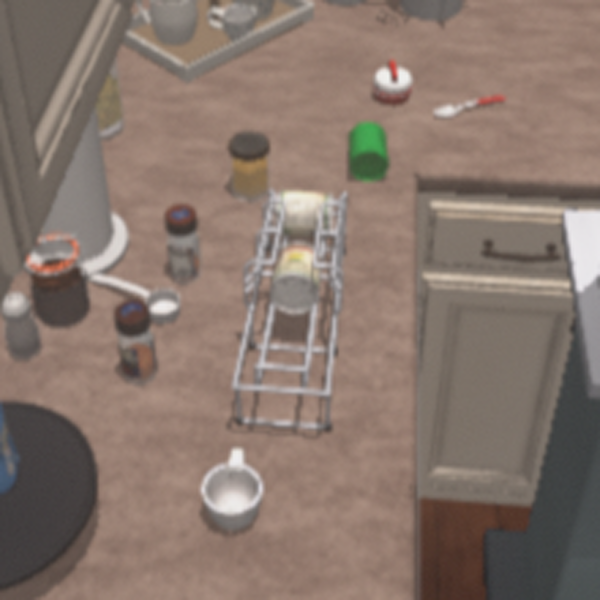

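Candidates: the tin under the hold-down wires at top (211,202) / side (257,221); the tin at the outlet, top (254,199); the green tin, top (314,226). The jammed tin is the first: it lies end-on, as the crops show. The rack's +x runs to world +y (left in the top picture).

```bash
cat >> h.py <<'E'
import json
def rackR(yaw): return R.from_euler('z',yaw).as_matrix()
LT=R.from_euler('y',-np.deg2rad(10)).as_matrix()  # rack<-lane
def lane2w(P,s,y,n):
    # s: along lane from rail-height point at rack x=0; n: normal height above rail centres
    return np.array([P[0],P[1],0])+rackR(P[2])@(np.array([0,0,.060])+LT@np.array([s,y,n]))
def toolR(P,mode,tilt=True):
    L=rackR(P[2])@(LT if tilt else np.eye(3)); z=-L[:,2]
    y=L[:,0] if mode=="along" else L[:,1]
    if mode=="across": y=-y   # world +x
    return np.column_stack([np.cross(y,z),y,z])
def plan(pos,Rm):
    o=r.get_obs();Rc=R.from_rotvec(o["orientation"]).as_matrix()
    d=Rc.T@(np.array(pos)-o["tcp_pos"]);w=R.from_matrix(Rc.T@Rm).as_rotvec()
    print("pose",np.round(o["tcp_pos"],4),"->",np.round(pos,4),"unit shift",np.round(d/.25,3),"turn",np.round(w/(np.pi/2),3),"deg",round(np.rad2deg(np.linalg.norm(w)),1),"mm",round(1000*np.linalg.norm(d)))
E
cat > fit.py <<'E'
from h import *
from scipy.optimize import least_squares
F={n:r.grab_frame(n) for n in("side","top")}
c=np.cos(np.deg2rad(10))
pts={"rack":None,"jam_wire":(-.049/c,0,-.005),"outlet_stop":(-.168/c,0,0),"loading_point":(-.168/c+.262,0,0),"jammed_tin_mid":(-.049/c+.0025+.036,0,.0195),"hold_down_end":"h"}
obs=[]
for t in pts:
    for n in F:
        for x in r.landmark_of(F[n],t)[:2]:
            if x["conf"]>.45: obs.append((t,n,np.array(x["point"])))
def X(t,p):
    if t=="rack": return np.array([p[0],p[1],0])
    if t=="hold_down_end": return lane2w(p,p[3],0,.068)
    return lane2w(p,*pts[t])
res=least_squares(lambda p:np.concatenate([(proj(F[n],X(t,p))-q) for t,n,q in obs]),[.503,.109,1.57,.03],loss="soft_l1",f_scale=1.5,x_scale=[.01,.01,.05,.01])
p=res.x;print(np.round(p,4))
for t,n,q in obs: print(t,n,np.round(q,1),np.round(proj(F[n],X(t,p))-q,1))
json.dump(p.tolist(),open("P.json","w"))
plan(lane2w(p,.03,0,.22),toolR(p,"along"))
E
python3 fit.py
```

```text
[0.5028 0.1076 1.5851 0.0293]
rack side [256.2 238.2] [1.9 1.9]
rack top [211.6 206. ] [-0.4 -0.8]
jam_wire side [259.3 223.3] [-0.2 -2.9]
jam_wire top [225.4 206. ] [-0.8 -2.9]
outlet_stop side [260.6 200.9] [1.  0.1]
outlet_stop top [220.5 201.4] [40.8  1.4]
outlet_stop top [259.4 203.7] [ 1.9 -0.9]
loading_point side [253.1 244.6] [ 2.6 -0.2]
loading_point top [180.  204.3] [ 0.5 -1.3]
jammed_tin_mid side [287.3 175.2] [-29.   45.4]
jammed_tin_mid side [257.7 221.2] [ 0.6 -0.6]
jammed_tin_mid top [312.4 227.6] [-99.1 -25.5]
hold_down_end side [255.9 212.2] [1.6 2.7]
hold_down_end top [200.6 199. ] [0.7 0.9]
pose [0.2224 0.6373 0.2313] -> [0.5029 0.099  0.2819] unit shift [-1.769 -1.663 -0.202] turn [-0.11   0.019 -0.222] deg 22.4 mm 609
```

Emit:
apply_moves([
  [-0.9,-0.85,-0.2,-0.11,0.019,-0.222],
  [-0.9,-0.85,-0.2,-0.11,0.019,-0.222],
  [-0.9,-0.85,-0.2,-0.11,0.019,-0.222],
  [-0.9,-0.85,-0.2,-0.11,0.019,-0.222],
  [-0.9,-0.85,-0.2,-0.11,0.019,-0.222],
], claw=0)

```text
clock: 3.42
tcp_pos: [0.3632, 0.3654, 0.2812]
orientation: [-0.021, 3.129, 0.275]
contact_force: [1.1, 0.8, -0.6]
grip_width: 0.0001
gripper_force: 0.0
```

```bash
cat > go.py <<'E'
import sys
from h import *
p=json.load(open("P.json"));a=sys.argv
plan(lane2w(p,*map(float,a[1:4])),toolR(p,a[4],len(a)<6))
E
python3 go.py .03 0 .22 along
```

```text
pose [0.3632 0.3654 0.2812] -> [0.5029 0.099  0.2819] unit shift [-0.545 -1.056 -0.189] turn [ 0.     0.001 -0.   ] deg 0.1 mm 301
```

Emit:
apply_moves([
  [-0.55,-1.0,-0.19,0,0,0],
  [-0.55,-1.0,-0.19,0,0,0],
  [-0.55,-1.0,-0.19,0,0,0],
  [-0.55,-1.0,-0.19,0,0,0],
  [-0.55,-1.0,-0.19,0,0,0],
])

```text
clock: 4.05
tcp_pos: [0.5046, 0.1115, 0.2843]
orientation: [-0.016, 3.129, 0.273]
contact_force: [0.3, 0.9, 0.4]
grip_width: 0.0001
gripper_force: 0.0
```

```bash
python3 - <<'E'
from h import *
p=json.load(open("P.json"));f=r.grab_frame("wrist");c=np.cos(np.deg2rad(10))
o=r.get_obs();print(o["tcp_pos"],f["eye"])
im=cv2.resize(f["pixels"][:,:,::-1].copy(),(800,600))
def ln(a,b,col):
    A=[tuple(int(v*800/512) for v in proj(f,lane2w(p,*q))) for q in(a,b)];cv2.line(im,A[0],A[1],col,1)
s0=-.168/c
for y in(-.025,.025): ln((s0,y,0),(s0+.34,y,0),(255,0,255))
for y in(-.024,.024): ln((p[3],y,.068),(p[3]-.144,y,.068),(255,255,0))
ln((-.049/c,-.05,-.005),(-.049/c,.05,-.005),(0,0,255))
cv2.imwrite("pics/w2.png",im)
for t in "jam_wire outlet_stop hold_down_end loading_point jammed_tin jammed_tin_mid front_tin_mid".split():
    print(t,[(np.round(x["point"],1).tolist(),round(x["conf"],2)) for x in r.landmark_of(f,t)[:2]])
E
```

```text
[0.50677257 0.1070058  0.28437951] [0.42989152 0.08571015 0.42531883]
jam_wire []
outlet_stop []
hold_down_end [([250.6, 180.9], 0.96), ([371.2, 178.4], 0.32)]
loading_point []
jammed_tin [([185.1, 169.4], 0.92)]
jammed_tin_mid [([214.0, 171.1], 0.62)]
front_tin_mid [([104.6, 168.9], 0.57)]
```

View pics/w2.png

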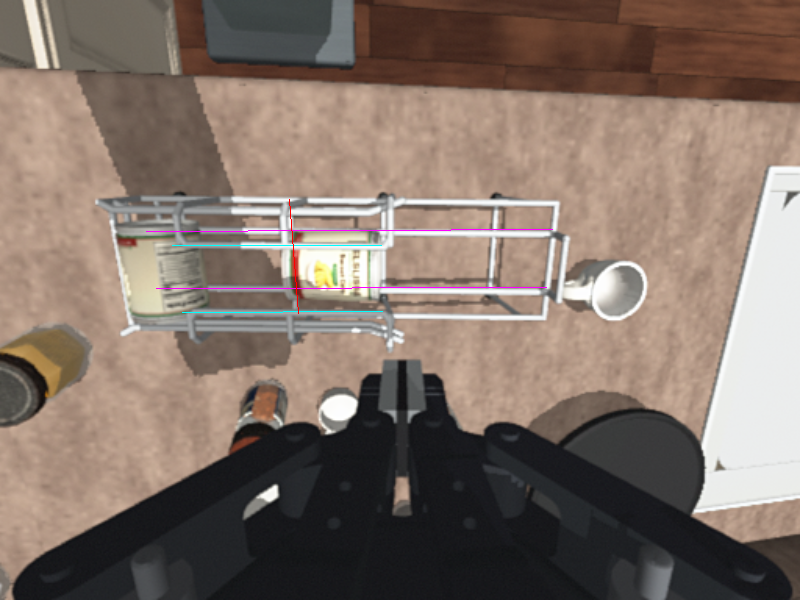

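The overlaid rack model (rails, hold-downs and jam wire at px (292,250) of 800) lies within about 3 px of the real wires. The jammed tin is at (335,265), end-on and correct. I'll zoom in on the slot.

```bash
python3 - <<'E'
from h import *
p=json.load(open("P.json"));f=r.grab_frame("wrist")
print(r.get_obs()["tcp_pos"])
k=4;x0,y0=70,115
im=cv2.resize(f["pixels"][y0:y0+115,x0:x0+190,::-1].copy(),None,fx=k,fy=k,interpolation=cv2.INTER_CUBIC)
for y in(-.024,.024):
  for s in(p[3],p[3]-.07,p[3]-.144):
    q=proj(f,lane2w(p,s,y,.068));cv2.circle(im,tuple(int(v) for v in(q-[x0,y0])*k+k/2),3,(255,0,255),-1)
cv2.imwrite("pics/w3.png",im)
E
```

```text
[0.50278566 0.116109   0.28390742]
```

View pics/w3.png

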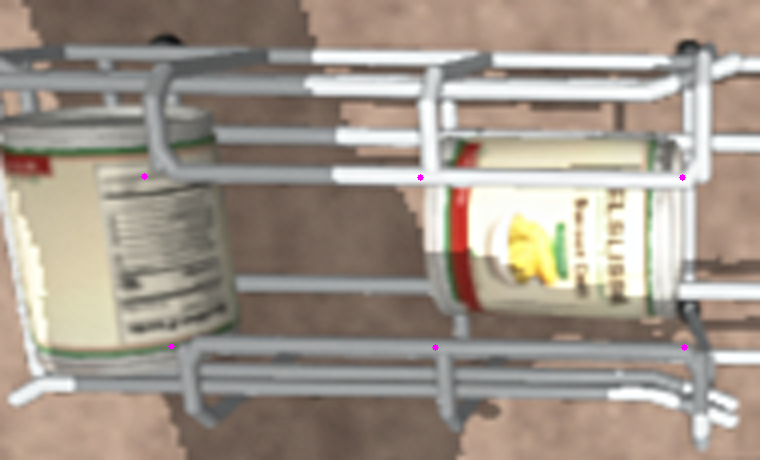

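```bash
cat >> h.py <<'E'
def plan(pos,Rm,n=4):
    P=[];Q=[]
    for i in range(n):
        o=r.get_obs();P.append(o["tcp_pos"]);Q.append(o["orientation"])
        if i<n-1: r.grab_frame("side")
    P=np.array(P);m=R.from_rotvec(Q).mean();Rc=m.as_matrix();c=P.mean(0)
    d=Rc.T@(np.array(pos)-c);w=R.from_matrix(Rc.T@Rm).as_rotvec()
    print("t",o["clock"],"std mm",np.round(P.std(0)*1000,1),"pos",np.round(c,4),"->",np.round(pos,4),"\nshift",np.round(d/.25,3),"turn",np.round(w/(np.pi/2),3),"F",np.round(o["contact_force"],1),"grip",o["grip_width"])
    return c
E
python3 go.py -.077 0 .085 along; python3 -c "
from h import *;r.grab_frame('side');o=r.get_obs();print(o['tcp_pos'],o['orientation'],o['joints'])"
```

```text
t 4.65 std mm [0.1 0.2 0. ] pos [0.5029 0.1158 0.2839] -> [0.5041 0.017  0.1303] 
shift [ 0.002 -0.496  0.536] turn [0.    0.    0.001] F [-0.1  0.8 -0.1] grip -0.000140637918836135
[0.50312385 0.11530387 0.283929  ] [ 0.02305323 -3.12894939 -0.27381121] [-0.48911613  0.14919659  0.28186083  1.90765036 -0.24296734  1.06803416
  1.4897038 ]
```

Emit:
apply_moves([
  [0.002,-0.496,0.15,0,0,0],
  [0.002,-0.496,0.35,0,0,0],
  [0.002,-0.496,0.536,0,0,0],
  [0.002,-0.496,0.536,0,0,0],
  [0.002,-0.496,0.536,0,0,0],
])

```text
clock: 5.32
tcp_pos: [0.5047, 0.0166, 0.131]
orientation: [0.022, -3.129, -0.274]
contact_force: [0.9, -0.0, 0.0]
grip_width: -0.0002
gripper_force: 0.0
```

```bash
python3 go.py -.077 0 .014 along; python3 -c "
from h import *;f=r.grab_frame('wrist');save(f,'w4.png')"
```

```text
t 5.475 std mm [0.5 0.1 0.6] pos [0.5056 0.0168 0.1321] -> [0.5039 0.0294 0.0604] 
shift [ 0.007 -0.     0.291] turn [0.    0.002 0.001] F [ 0.   0.4 -0.2] grip 0.00011765598986996177
```

View pics/w4.png

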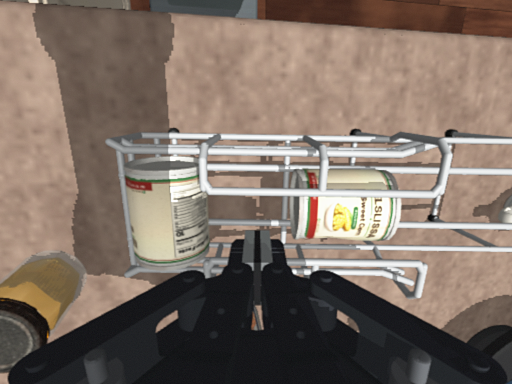

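The shut fingers (tip at about px (258,232)) stand over the slot, between the hold-down wires (rows 190 and 263). They are also between the front tin (column 209) and the jammed tin (column 292). Descending.

Emit:
apply_moves([
  [0.005,0,0.1,0,0,0],
  [0.005,0,0.2,0,0,0],
  [0.005,0,0.29,0,0,0],
  [0.005,0,0.29,0,0,0],
  [0.005,0,0.29,0,0,0],
])

```text
clock: 6.15
tcp_pos: [0.504, 0.0286, 0.0604]
orientation: [-0.022, 3.128, 0.274]
contact_force: [0.5, -0.4, 0.4]
grip_width: 0.0004
gripper_force: 0.0
```

```bash
python3 go.py -.0 0 .014 along
```

```text
t 6.3 std mm [0.1 0.1 0.1] pos [0.5039 0.0285 0.0603] -> [0.5029 0.1052 0.0738] 
shift [-0.     0.311  0.   ] turn [ 0.     0.002 -0.   ] F [ 0.5 -0.2  0.4] grip -0.0003041901118192851
```

Emit:
apply_moves([
  [0,0.04,0,0,0,0],
  [0,0.07,0,0,0,0],
  [0,0.1,0,0,0,0],
  [0,0.13,0,0,0,0],
  [0,0.16,0,0,0,0],
])

```text
clock: 6.92
tcp_pos: [0.503, 0.0669, 0.0663]
orientation: [-0.02, 3.129, 0.271]
contact_force: [-0.9, -6.5, 2.2]
grip_width: 0.0
gripper_force: 2.7
```

Emit:
apply_moves([
  [0,0.03,0,0,0,0],
  [0,0.06,0,0,0,0],
  [0,0.1,0,0,0,0],
  [0,0.14,0,0,0,0],
  [0,0.18,0,0,0,0],
])

```text
clock: 7.55
tcp_pos: [0.5025, 0.1112, 0.0742]
orientation: [-0.019, 3.128, 0.271]
contact_force: [0.3, -6.8, 2.7]
grip_width: -0.0
gripper_force: 2.8
```

```bash
python3 go.py .0435 0 .014 along; python3 -c "
from h import *;f=r.grab_frame('wrist');save(f,'w5.png')"
```

```text
t 7.7 std mm [0.2 0.7 0.1] pos [0.5023 0.1124 0.0742] -> [0.5022 0.148  0.0813] 
shift [-0.002  0.145 -0.003] turn [-0.     0.001 -0.   ] F [0.3 0.1 0.3] grip 0.0001107764121707006
```

View pics/w5.png

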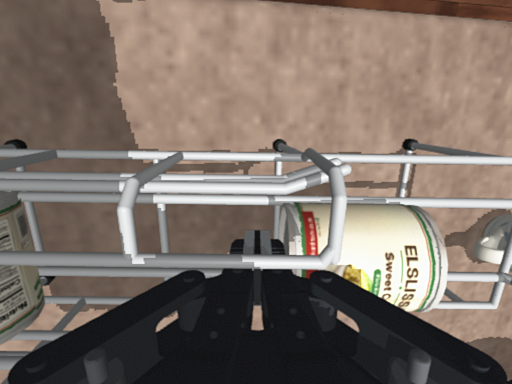

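The finger at column 257 pushes the tin's lower rim at column 290, and the tin slides straight along the rails. Continuing.

Emit:
apply_moves([
  [0,0.03,0,0,0,0],
  [0,0.06,0,0,0,0],
  [0,0.09,0,0,0,0],
  [0,0.12,0,0,0,0],
  [0,0.15,0,0,0,0],
])

```text
clock: 8.38
tcp_pos: [0.5013, 0.1481, 0.0803]
orientation: [0.019, -3.129, -0.272]
contact_force: [0.6, -5.0, 2.8]
grip_width: -0.0
gripper_force: 2.5
```

```bash
python3 go.py .038 0 .014 along
```

```text
t 8.525 std mm [0.1 0.5 0.1] pos [0.5013 0.149  0.0803] -> [0.5023 0.1426 0.0804] 
shift [-0.004 -0.025 -0.005] turn [-0.     0.001 -0.001] F [ 1.4 -1.3  0.6] grip 8.185157970848196e-05
```

Back off slightly, lift, then move over the loading end.

Emit:
apply_moves([
  [0,-0.02,0,0,0,0],
  [0,-0.02,-0.12,0,0,0],
  [0,-0.02,-0.35,0,0,0],
  [0,-0.02,-0.55,0,0,0],
  [0,-0.02,-0.6,0,0,0],
])

```text
clock: 9.15
tcp_pos: [0.503, 0.1178, 0.2302]
orientation: [-0.021, 3.125, 0.277]
contact_force: [0.1, 0.5, 0.1]
grip_width: -0.0004
gripper_force: 0.0
```

```bash
python3 - <<'E'
from h import *
p=json.load(open("P.json"))
F={n:r.grab_frame(n) for n in("wrist","side","top")}
for n in F:
    f=F[n]
    for t in("jammed_tin","jammed_tin_mid"):
        for x in r.landmark_of(f,t)[:2]:
            # intersect the ray with plane n=.0195
            o,d=ray(f,x["point"]);N=(rackR(p[2])@LT);o2=N.T@(o-[p[0],p[1],.06]);d2=N.T@d
            # subtract: lane origin
            k=(.0195-o2[2])/d2[2];print(n,t,round(x["conf"],2),np.round(x["point"]),"lane",np.round(o2+k*d2,4))
plan(lane2w(p,.094,0,.12),toolR(p,"across"))
f=F["wrist"];save(f,'w6.png')
E
```

```text
wrist jammed_tin 0.93 [275. 179.] lane [0.0594 0.0015 0.0195]
wrist jammed_tin_mid 0.93 [309. 182.] lane [ 0.0961 -0.0013  0.0195]
side jammed_tin 0.92 [259. 235.] lane [0.0679 0.0073 0.0195]
side jammed_tin 0.7 [260. 224.] lane [0.0064 0.0085 0.0195]
side jammed_tin_mid 0.83 [287. 172.] lane [-0.3791  0.0887  0.0195]
side jammed_tin_mid 0.64 [256. 241.] lane [0.0991 0.0002 0.0195]
top jammed_tin 0.67 [326. 222.] lane [-0.3841  0.0664  0.0195]
top jammed_tin 0.62 [190. 202.] lane [ 0.0614 -0.0004  0.0195]
top jammed_tin_mid 0.94 [312. 226.] lane [-0.3353  0.0784  0.0195]
t 9.75 std mm [0.2 0.  0.3] pos [0.5011 0.1182 0.2262] -> [0.5018 0.1794 0.1945] 
shift [-0.006  0.219  0.167] turn [-0.001 -0.     1.   ] F [-0.   0.  -0.8] grip -1.580721948435338e-05
```

View pics/w6.png

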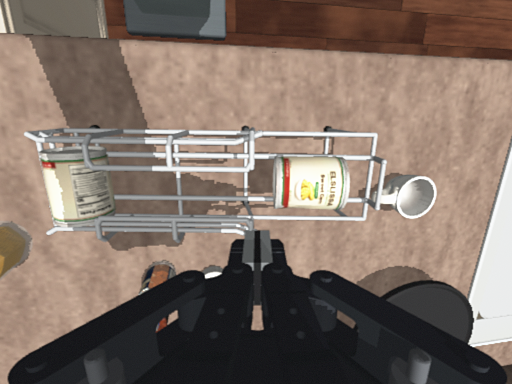

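The tin now lies wholly clear in the loading end (columns 273–349, hold-down ends at column 250), so its middle is at lane s ≈ 0.096. Now I turn the tool 90° over it and open.

Emit:
apply_moves([
  [0,0.06,0,0,0,0.118],
  [0,0.12,0,0,0,0.236],
  [0,0.18,0,0,0,0.354],
  [0,0.227,0,0,0,0.472],
  [0,0.227,0,0,0,0.59],
], claw=1)

```text
clock: 10.38
tcp_pos: [0.5007, 0.1753, 0.237]
orientation: [-1.352, -2.738, -0.238]
contact_force: [0.4, -1.2, -0.7]
grip_width: 0.0852
gripper_force: 0.0
```

Emit:
apply_moves([
  [0,0,0,0,0,0.11],
  [0,0,0,0,0,0.22],
  [0,0,0,0,0,0.33],
  [0,0,0,0,0,0.41],
  [0,0,0,0,0,0.41],
])

```text
clock: 11.0
tcp_pos: [0.5007, 0.1742, 0.2368]
orientation: [-2.114, -2.146, -0.185]
contact_force: [0.1, -0.3, 0.0]
grip_width: 0.0854
gripper_force: 0.0
```

```bash
python3 go.py .096 0 .08 across
```

```text
t 11.15 std mm [0. 0. 0.] pos [0.5007 0.1742 0.2369] -> [0.5017 0.1883 0.1555] 
shift [-0.001  0.004  0.331] turn [0.    0.    0.001] F [0.2 0.  0.3] grip 0.08549942485122626
```

Emit:
apply_moves([
  [0,0.003,0.2,0,0,0],
  [0,0.003,0.4,0,0,0],
  [0,0.003,0.55,0,0,0],
  [0,0.003,0.647,0,0,0],
  [0,0.003,0.647,0,0,0],
])

```text
clock: 11.78
tcp_pos: [0.5, 0.2019, 0.0761]
orientation: [-2.113, -2.145, -0.181]
contact_force: [0.1, -0.5, 0.2]
grip_width: 0.0856
gripper_force: 0.0
```

```bash
python3 go.py .096 0 .001 across;  python3 -c "
from h import *;f=r.grab_frame('wrist');save(f,'w7.png')"
```

```text
t 11.925 std mm [0.8 0.1 1. ] pos [0.5013 0.202  0.0777] -> [0.5015 0.202  0.0777] 
shift [0.    0.001 0.   ] turn [0. 0. 0.] F [ 0.2  0.4 -0.6] grip 0.08553166706088747
```

View pics/w7.png

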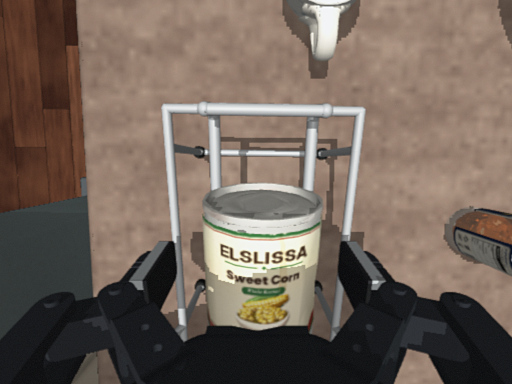

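The open fingers (inner edges at columns 175 and 340) straddle the tin (205–322) evenly. Closing at 40 N.

Emit:
apply_moves([
  [0,0,0,0,0,0],
  [0,0,0,0,0,0],
  [0,0,0,0,0,0],
  [0,0,0,0,0,0],
  [0,0,0,0,0,0],
], claw=0, newtons=40)

```text
clock: 12.6
tcp_pos: [0.5044, 0.2022, 0.0797]
orientation: [-2.119, -2.145, -0.194]
contact_force: [3.1, -0.7, 7.0]
grip_width: 0.0565
gripper_force: 41.4
```

Emit:
apply_moves([
  [0,0,-0.02,0,0,0],
  [0,0,-0.1,0,0,0],
  [0,0,-0.25,0,0,0],
  [0,0,-0.4,0,0,0],
  [0,0,-0.5,0,0,0],
])

```text
clock: 13.22
tcp_pos: [0.5015, 0.1797, 0.2033]
orientation: [-2.116, -2.144, -0.188]
contact_force: [0.6, -0.2, -0.8]
grip_width: 0.0561
gripper_force: 42.9
```

```bash
python3 - <<'E'
from h import *
f=r.grab_frame('wrist');save(f,'w8.png')
p=json.load(open("P.json"));plan(lane2w(p,.096,0,.14),toolR(p,"along"))
E
```

```text
t 13.425 std mm [0.8 0.4 1.8] pos [0.5022 0.1801 0.2034] -> [0.5018 0.1778 0.2145] 
shift [-0.001 -0.002 -0.045] turn [ 0.003  0.001 -1.   ] F [-1.1  0.7 -1.3] grip 0.05625343983364753
```

View pics/w8.png

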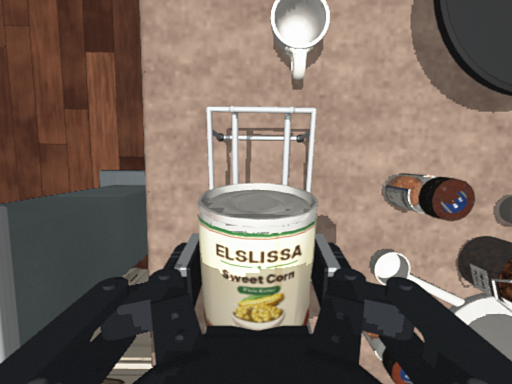

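The tin is held squarely between the pads, lifted clear, with the rack visible below it. Now a quarter turn.

Emit:
apply_moves([
  [0,0,0,0,0,-0.11],
  [0,0,0,0,0,-0.22],
  [0,0,0,0,0,-0.33],
  [0,0,0,0,0,-0.44],
  [0,0,0,0,0,-0.55],
])

```text
clock: 14.05
tcp_pos: [0.5002, 0.1804, 0.1992]
orientation: [-1.034, -2.889, -0.248]
contact_force: [-0.0, -0.6, -1.7]
grip_width: 0.0559
gripper_force: 42.9
```

Emit:
apply_moves([
  [0,0,0,0,0,-0.11],
  [0,0,0,0,0,-0.22],
  [0,0,0,0,0,-0.33],
  [0,0,0,0,0,-0.45],
  [0,0,0,0,0,-0.45],
])

```text
clock: 14.68
tcp_pos: [0.5004, 0.1803, 0.1994]
orientation: [0.019, -3.126, -0.272]
contact_force: [0.4, 1.0, -1.3]
grip_width: 0.0558
gripper_force: 42.9
```

```bash
python3 - <<'E'
from h import *
p=json.load(open("P.json"));r.grab_frame("side");plan(lane2w(p,.096,0,.03),toolR(p,"along"))
f=r.grab_frame('wrist');save(f,'w9.png')
E
```

```text
t 14.875 std mm [0.2 0.1 0.2] pos [0.5009 0.1803 0.2   ] -> [0.5015 0.1969 0.1062] 
shift [-0.004  0.     0.381] turn [-0.    -0.001 -0.003] F [-0.4 -0.1 -0.9] grip 0.05611815770545097
```

View pics/w9.png

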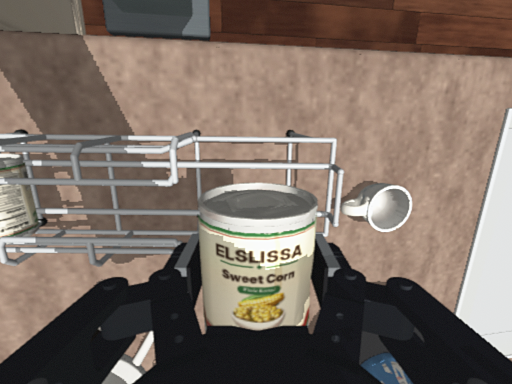

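Emit:
apply_moves([
  [-0.003,0,0.15,0,0,-0.003],
  [-0.003,0,0.3,0,0,-0.003],
  [-0.003,0,0.381,0,0,-0.003],
  [-0.003,0,0.41,0,0,-0.003],
  [-0.003,0,0.42,0,0,-0.003],
])

```text
clock: 15.55
tcp_pos: [0.5022, 0.1988, 0.0975]
orientation: [0.028, -3.13, -0.274]
contact_force: [0.2, -0.6, -1.4]
grip_width: 0.0563
gripper_force: 42.9
```

```bash
python3 go.py .096 0 .014 along
```

```text
t 15.7 std mm [0.2 0.  0.3] pos [0.5025 0.1988 0.0978] -> [0.5015 0.1997 0.0905] 
shift [ 0.004 -0.001  0.03 ] turn [0.    0.001 0.002] F [ 0.5 -0.8 -0.8] grip 0.05648796110553369
```

Emit:
apply_moves([
  [0.002,0,0.005,0,0,0],
  [0.002,0,0.01,0,0,0],
  [0.002,0,0.014,0,0,0],
  [0.002,0,0.018,0,0,0],
  [0.002,0,0.018,0,0,0],
])

```text
clock: 16.32
tcp_pos: [0.5015, 0.1995, 0.0928]
orientation: [0.029, -3.129, -0.274]
contact_force: [-0.8, -1.0, -1.7]
grip_width: 0.0559
gripper_force: 42.9
```

Emit:
apply_moves([
  [0,0,0.004,0,0,0],
  [0,0,0.008,0,0,0],
  [0,0,0.012,0,0,0],
  [0,0,0.012,0,0,0],
])

```text
clock: 16.82
tcp_pos: [0.5018, 0.1998, 0.0914]
orientation: [-0.028, 3.129, 0.275]
contact_force: [-4.3, -3.8, 15.1]
grip_width: 0.0562
gripper_force: 44.7
```

Emit:
apply_moves([
  [0,0,-0.006,0,0,0],
  [0,0,-0.006,0,0,0],
])

```text
clock: 17.08
tcp_pos: [0.5017, 0.1998, 0.0916]
orientation: [-0.029, 3.129, 0.274]
contact_force: [-0.3, -1.1, 2.5]
grip_width: 0.056
gripper_force: 43.1
```

Emit:
apply_moves([
  [0,0,0,0,0,0],
  [0,0,0,0,0,0],
  [0,0,0,0,0,0],
  [0,0,0,0,0,0],
  [0,0,0,0,0,0],
], claw=1)

```text
clock: 17.7
tcp_pos: [0.5016, 0.1997, 0.0914]
orientation: [0.029, -3.129, -0.274]
contact_force: [-0.5, -0.1, -0.7]
grip_width: 0.0854
gripper_force: 0.1
```

Emit:
apply_moves([
  [0,0,-0.1,0,0,0],
  [0,0,-0.25,0,0,0],
  [0,0,-0.45,0,0,0],
  [0,0,-0.6,0,0,0],
  [0,0,-0.6,0,0,0],
])

```text
clock: 18.32
tcp_pos: [0.5038, 0.1737, 0.2424]
orientation: [-0.028, 3.123, 0.277]
contact_force: [-0.8, 0.3, 0.4]
grip_width: 0.0852
gripper_force: 0.0
```

```bash
python3 - <<'E'
from h import *
for i in range(10): f=r.grab_frame('side')
t=r.grab_frame('top');w=r.grab_frame('wrist')
a=cv2.resize(t["pixels"][150:250,120:300],(800,444))
im=np.zeros((600,800,3),np.uint8)
im[:300,:400]=cv2.resize(w["pixels"],(400,300));im[:300,400:]=cv2.resize(f["pixels"][160:280,180:340],(400,300))
im[300:,:540]=cv2.resize(t["pixels"][150:250,120:300],(540,300))
cv2.imwrite("pics/fin.png",im[:,:,::-1]);o=r.get_obs();print(o["clock"],o["contact_force"],o["tcp_pos"],o["grip_width"])
E
```

```text
18.925 [ 0.59456988 -0.1735256  -0.34589253] [0.50170341 0.17374095 0.23889436] 0.08547555926223774
```

View pics/fin.png

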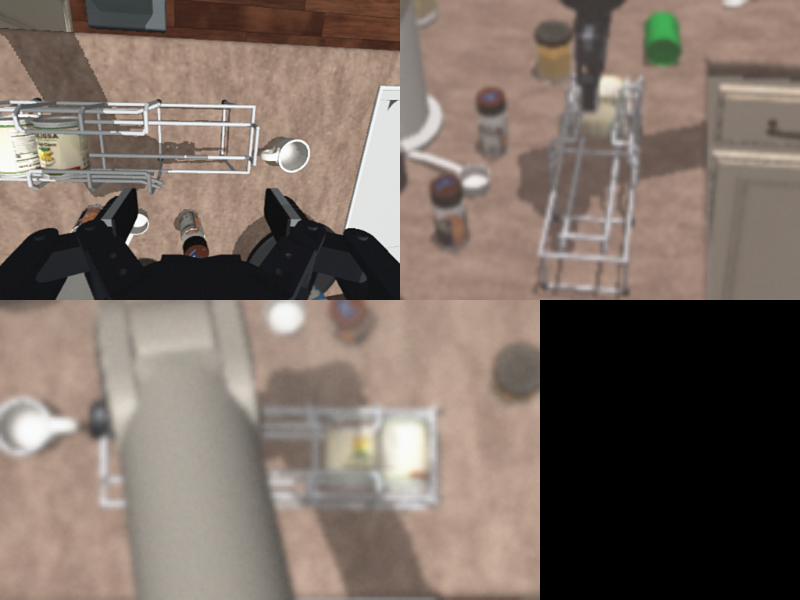

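The tin has rolled down and lies across the lane against the front tin (top inset at about (350,447) and (405,447)). The jars and cup stand undisturbed and the arm is clear.

```bash
python3 -c "
from h import *;print(r.hand_in())"
```

```text
the job is handed in; nothing more can be done
None
```

The job is handed in at about 19 s on the clock: I pushed the jammed tin up the lane, lifted it out and laid it across the loading end, and it rolled down to rest against the front tin; the last pictures showed the jars and cup undisturbed, but the timer was not in those views.

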